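Start the last jacking bolt of a rubber mould square with the T-handle socket driver

TASK

To jack the closed rubber mould open, its fourth corner bolt, which only stands loose and leaning in the mouth of its tapped hole, must be started. Take the largest of the three T-handle socket drivers from the rack, lower it onto that bolt's head, feel gently for the hex until the socket drops fully on, and bring driver and bolt square to the mould before the first turn. Then turn the bolt a good quarter turn clockwise without cocking it or bearing hard on it, let go and leave the driver standing upright on the bolt, the other things where they are.

Things in the scene. Friction and masses are not known exactly. Their poses are not given: they have to be found in the camera images.
- driver: to be used: the largest of three upright T-handle socket drivers in the rack, 0.27 to 0.38 kg, 150 mm tall. Origin: centre of the socket's open mouth (its lowest end) on the shaft axis; z up the shaft, x along the grip bar. Socket 34 mm wide, 26 mm tall; shaft 12 mm. Hex recess in the mouth: 25.6 mm across flats, 9 mm deep, two of its corners on x; about 7 degrees of play on the hex either way.
- grip (a point): centre of that driver's grip, 135 mm up the shaft from the mouth, axes as the driver. The grip is a black flat-sided bar 110 mm long (x), 22 mm thick (y) and 30 mm high.
- driver_b: middle driver of the same kind, 140 mm tall, grip 86 mm long; socket too small for the bolt. Leave it in the rack. Origin and axes as for the driver.
- driver_c: smallest driver, 132 mm tall, grip 70 mm long; socket too small for the bolt. Leave it in the rack. Origin and axes as for the driver.
- rack: fixed wooden block 64 (x) by 276 (y) by 45 mm high with three round holes 38 mm wide and 35 mm deep, 100 mm apart along y, in which the drivers stand (which stands where varies). Origin: centre of its underside on the bench.
- mould: fixed closed steel mould of two plates, 160 (x) by 230 (y) by 55 mm high, top face level; bar handles stick out 41 mm at both y ends. Three hex bolts, already started, stand at the other corners, heads reaching 17 to 20 mm above its top. Origin: centre of its underside on the bench.
- hole (a point): centre of the mouth of the fourth tapped hole, in the mould's top face, 55 mm in x and -88 mm in y from the mould's centre; z is the hole's axis (straight up).
- bolt: the loose fourth bolt, M16, in that hole. Origin: on its axis at the mould's top face; z along the bolt to the head. The frame does not follow the turning and its x says nothing of the hex: how the hexagon is clocked is not measured. It leans 3 to 5 degrees any way and pivots (up to 6) at the hole's mouth with stiff friction: some 1.3 N sideways at the head moves it; it stays where put.
- bolt_top (a point): centre of the top of the loose bolt's head, 45 mm along the bolt from its origin. Head 24 mm across flats, 10 mm high, crown chamfered to a flat 19 mm top. Fully seated, the flat floor of the socket's recess rests on this top, the socket's mouth 36 mm above the mould; some 14 N on an upright driver then squares the bolt, which pushes the driver sideways towards its true axis.
- bolt_turn (a joint): how far the bolt has been turned into its thread, rad: 0 at the start, grows clockwise seen from above (right-hand thread, 2 mm per turn); friction about 0.12 N m, no spring.
- roller: loose steel rod 28 mm in diameter and 240 mm long lying on the bench; leave it. Origin: under its middle, x along it.
- scraper: loose spatula with a wooden handle lying on the bench; leave it. Origin: under its middle, x along it.
Things that resemble listed ones, but are neither listed nor needed, are in the scene too. What is shaped like the driver but green or pink is not meant.

How it is judged:
By the outcome, as a careful person would: the job done as asked, in the order asked, and still so for the second after the job is handed in, with the robot touching nothing.
It also fails if it takes over 72 s, if anything falls off the work surface, if the arm or the gripper's body presses on something with over 40 N, if the wrist force passes 120 N, or if a joint passes its speed limit or range.

ROBOT

A 7-joint arm with a two-finger parallel gripper is mounted at the origin on the work surface. World frame = base frame: x ahead of the robot, y to its left, z up, the work surface at z = 0. Lengths are in m, angles in rad, forces in N, time in s.
With the tool pointing down it reaches from about 0.35 to 0.9 m from the base axis. Payload 8.1 kg.
Tool frame: the origin (TCP) lies midway between the tips of the shut fingers; the grasp point (between the pads) lies 19 mm behind it; y points along the fingers, x is the direction in which the jaws open and shut, and the axes are right-handed (so a half turn about y gives the same grasp; the last joint's range is limited). The gripper opens to 85 mm and grips with 20 to 120 N. Pads are 22 mm wide; open, the fingers measure 114 mm over their backs; the gripper's body (76 mm by 85 mm) begins 54 mm behind the grasp point. The pads swing forward as they close: fully open they stand 13 mm farther back than shut.
Start: joints at [-1.225, 0.434, 0.025, 1.573, -0.012, 1.134, -0.075], TCP at [0.271, 0.563, 0.197] pointing down, gripper open.
Joint ranges: [-2.62, 2.62], [-0.44, 2.09], [-1.27, 1.32], [0.08, 2.57], [-1.32, 4.46], [0.12, 2], [-2.74, 2.74]. Speed limits (rad/s): [2.22, 2.22, 3.01, 3.01, 3.14, 3.14, 3.14].

INTERFACE

Orientations are given as a unit quaternion [w, x, y, z].
In Python, from station import * gives the robot as it stands. Calls block until the motion is done:
- move_ptp(position, orientation): joint-space move of the TCP to a pose.
- move_straight(position, orientation=None, max_speed=0.15): straight line of the TCP; orientation=None keeps the orientation; max_speed is the mean speed in m/s.
- movej(angles): joint-space move.
- gripper_to(opening, grip_force=None): finger opening in m; grip_force is the grip in N (None keeps the last); returns when the fingers have stopped.
- dwell(seconds).
- inverse_kinematics(position, orientation): joint angles nearest the present ones, or None.
- sense(): the state.
- snapshot(name): name is "scene" or "top" or "wrist"; returns the picture (420x560x3 uint8, red, green, blue); there is no depth.
- camera_info(name): a dict with "fx", "fy", "cx", "cy" (pixels), "view" (4x4, takes a point from world to camera coordinates). Camera axes: x right, y down, z forward; pixel columns grow to the right and rows downward; lengths in m; the calibration is good to about 2 mm. A picture is of the moment at which its call begins: read the wrist's pose just before it. camera_info takes no time and is no camera call; for the wrist camera it gives the pose at the moment of the call.
A pose or a line that the arm cannot do raises MotionError and nothing moves.
- close_job(): hands the job in, once; it reports no verdict.
The state is a dict: "time": time; "joint_pos": joint angles; "qvel": joint speeds; "joint_torque": joint torques, N m; "tcp_pos": TCP position; "ee_rot": TCP orientation; "contact_force": force on the tool from outside, world axes, zero at the start; "ft_torque": the same for the moment, N m; "grip_width": finger opening in m.
Only numpy, scipy, OpenCV 4.12 (cv2) and the standard library are available. Lean on these libraries where they do the work, as an engineer would, in place of code of your own. Each camera call takes 0.05 s, during which the arm holds its last target.

## Working session

There is one attempt and no reset: what is moved stays moved. The work goes in short steps, each a Python script; the robot and the scene stay as the last script left them, time stands still between calls to the robot, and variables do not carry over. Pictures are saved under pics/ and viewed, and the job is handed in when it is done.

```bash
ls; mkdir -p pics
python3 - <<'E'
from station import *
import cv2
s=sense(); print(s)
for n in ["scene","top","wrist"]:
    im=snapshot(n); cv2.imwrite(f"pics/{n}0.png",im[:,:,::-1]); c=camera_info(n); print(n,c)
E
```

```text
pics
{'time': 0.0, 'joint_pos': array([-1.22459016,  0.43521776,  0.02494659,  1.57410344, -0.01158929,
        1.13399399, -0.07508156]), 'qvel': array([-1.81454080e-03,  6.06405477e-05, -6.23976262e-04, -1.98969325e-03,
        6.05973739e-04, -6.99245017e-04, -1.12477625e-03]), 'joint_torque': array([ 7.39267489e-04, -6.70458055e+01,  1.02564823e+00, -3.16206694e+01,
        1.57380867e-02,  1.23868158e-02, -9.53064358e-06]), 'tcp_pos': array([0.27098289, 0.56257597, 0.1965265 ]), 'ee_rot': array([-0.59839191,  0.59906792,  0.37575055, -0.37663812]), 'contact_force': array([ 0.8528686 ,  0.28998917, -0.36573678]), 'ft_torque': array([-0.04640059, -0.04586109,  0.04418965]), 'grip_width': 0.0854920130064418}
scene {'fx': 392.2833307343406, 'fy': 392.2833307343406, 'cx': 279.5974993329939, 'cy': 203.17520333387884, 'view': array([[-0.84909442,  0.52809796, -0.01229653,  0.53508793],
       [ 0.31872447,  0.49361517, -0.80917166, -0.0120237 ],
       [-0.42125215, -0.69098235, -0.58744363,  1.08739488],
       [ 0.        ,  0.        ,  0.        ,  1.        ]])}
top {'fx': 526.4516201028841, 'fy': 526.4516201028841, 'cx': 287.1648204657091, 'cy': 210.05715519293335, 'view': array([[-0.02131753, -0.99972031, -0.01023999, -0.10706263],
       [-0.99613087,  0.02211219, -0.08505493,  0.54745931],
       [ 0.08525757,  0.00838721, -0.99632364,  1.23902492],
       [ 0.        ,  0.        ,  0.        ,  1.        ]])}
wrist {'fx': 325.8170857463094, 'fy': 325.8170857463094, 'cx': 279.51297132408985, 'cy': 209.40660497965348, 'view': array([[ 0.43372448,  0.90104469, -0.00124232, -0.62490367],
       [ 0.86582221, -0.41638736,  0.27744092, -0.03660111],
       [ 0.24946938, -0.12140855, -0.9607419 ,  0.37924259],
       [ 0.        ,  0.        ,  0.        ,  1.        ]])}
```

View pics/scene0.png

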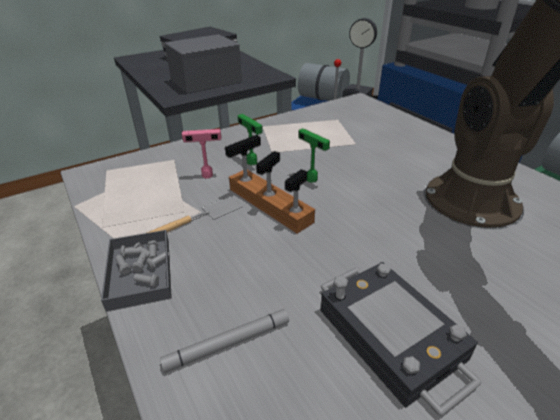

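View pics/top0.png

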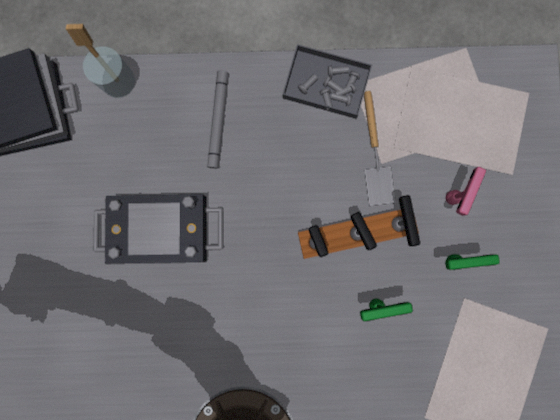

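View pics/wrist0.png

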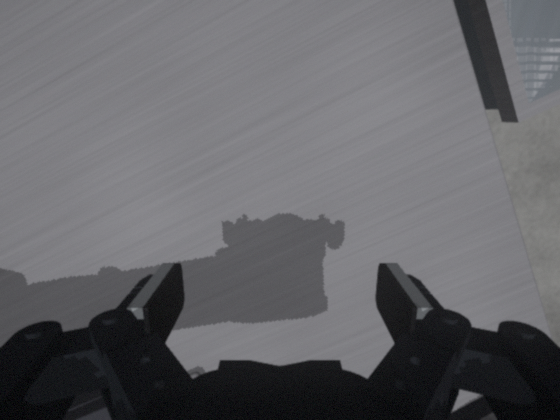

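The top view shows the mould at (155,228) with its raised fourth bolt at about (188,202). The rack holds black drivers at (410,220), (363,231) and (318,240). The look-alikes are green at (472,262) and (386,311), and pink at (470,190). I'll zoom in next.

Run:
```python
import cv2
t=cv2.imread("pics/top0.png"); s=cv2.imread("pics/scene0.png")
def crop(im,x0,y0,x1,y1,f,n): cv2.imwrite(n,cv2.resize(im[y0:y1,x0:x1],None,fx=f,fy=f,interpolation=cv2.INTER_CUBIC))
crop(t,290,180,430,270,5,"pics/c1.png")
crop(t,90,180,230,275,5,"pics/c2.png")
crop(s,220,125,340,235,5,"pics/c3.png")
crop(s,310,255,480,405,4,"pics/c4.png")
```

```text
(no output)
```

View pics/c1.png

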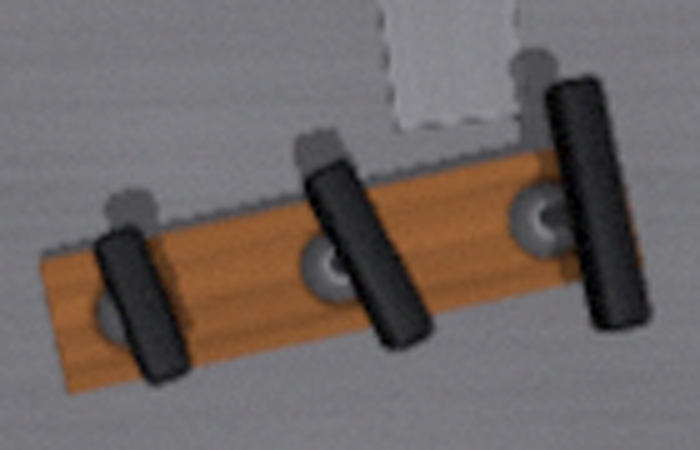

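View pics/c2.png

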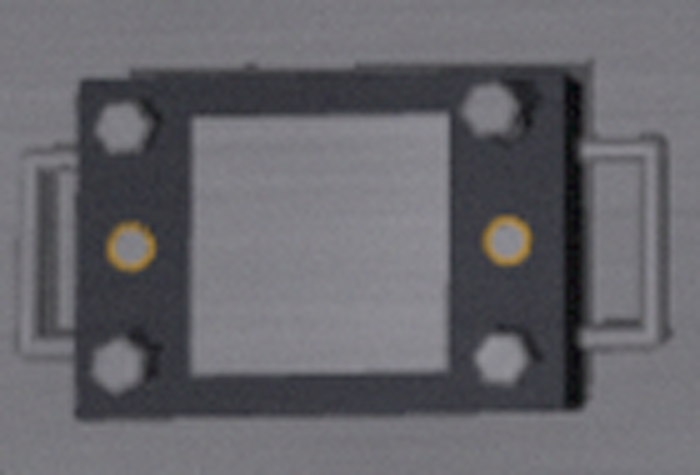

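View pics/c3.png

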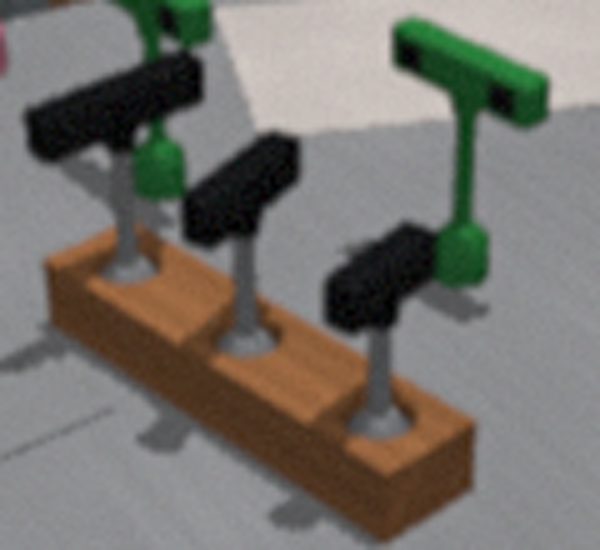

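View pics/c4.png

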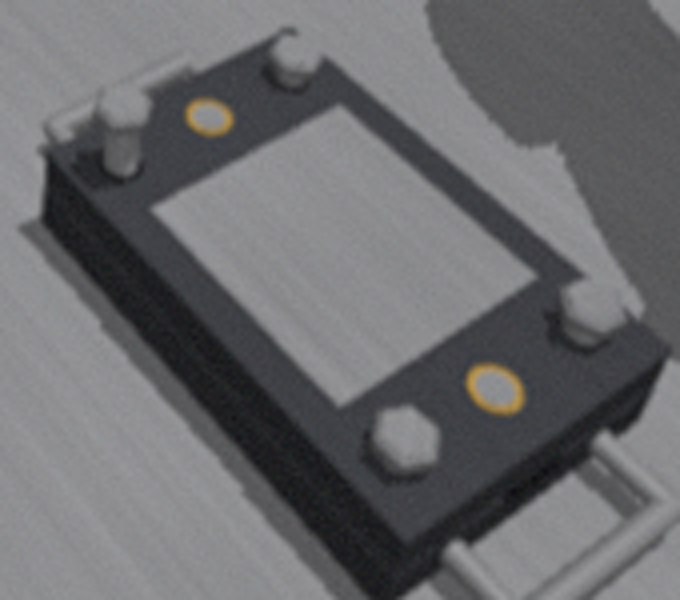

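```bash
cat > h.py <<'E'
import numpy as np
from scipy.spatial.transform import Rotation as R
def Rq(q): return R.from_quat([q[1],q[2],q[3],q[0]])
def qR(m):
    r=m if isinstance(m,R) else R.from_matrix(m)
    x=r.as_quat(); return np.array([x[3],x[0],x[1],x[2]])
def ray(c,p):
    V=np.array(c["view"]);Rm=V[:3,:3];t=V[:3,3]
    d=Rm.T@np.array([(p[0]-c["cx"])/c["fx"],(p[1]-c["cy"])/c["fy"],1.])
    return -Rm.T@t,d/np.linalg.norm(d)
def at_z(c,p,z):
    o,d=ray(c,p); return o+d*(z-o[2])/d[2]
def tri(*cp):
    A=np.zeros((3,3));b=np.zeros(3)
    for c,p in cp:
        o,d=ray(c,p);P=np.eye(3)-np.outer(d,d);A+=P;b+=P@o
    x=np.linalg.solve(A,b)
    res=[np.linalg.norm((np.eye(3)-np.outer(d,d))@(x-o)) for o,d in (ray(c,p) for c,p in cp)]
    return x,np.array(res)
def proj(c,X):
    V=np.array(c["view"]);p=V[:3,:3]@np.asarray(X)+V[:3,3]
    return np.array([c["fx"]*p[0]/p[2]+c["cx"],c["fy"]*p[1]/p[2]+c["cy"]])
def down(yaw):
    # tool y down, tool x (jaw) at yaw in the world xy-plane
    x=np.array([np.cos(yaw),np.sin(yaw),0]);y=np.array([0,0,-1.]);z=np.cross(x,y)
    return qR(np.stack([x,y,z],1))
E
python3 - <<'E'
from station import *
from h import *
np.set_printoptions(precision=4,suppress=True)
s=sense(); T=Rq(s["ee_rot"]).as_matrix(); print(T)
ct,cs,cw=[camera_info(n) for n in("top","scene","wrist")]
o,_=ray(cw,(0,0)); print("cam in tool",T.T@(o-s["tcp_pos"]), "camaxes in tool\n",(np.array(cw["view"])[:3,:3]@T).T)
tc=lambda p:np.array(p)/5+[290,180]; sc=lambda p:np.array(p)/5+[220,125]
tm=lambda p:np.array(p)/5+[90,180]; sm=lambda p:np.array(p)/4+[310,255]
# driver grip ends top (mid of end edges)
for a,b in(((575,80),(195,62)),((623,325),(36,112)),((599,202),(113,85))): print("grip",tri((ct,tc(a)),(cs,sc(b))))
for p in[(575,80),(623,325),(599,202)]: print(at_z(ct,tc(p),.16))
for p in[(330,165),(412,340)]: print("b",at_z(ct,tc(p),.15))
for p in[(120,235),(170,378)]: print("c",at_z(ct,tc(p),.142))
for p in [(40,262),(70,393),(625,148),(645,272)]: print("rack",at_z(ct,tc(p),.045))
print("bolt top",tri((ct,tm((491,108))),(cs,sm((125,97)))))
for n,p,q in(("tl",(78,80),None),("bl",(76,417),None),("br",(568,410),None),("tr",(565,72),None)): print(n,at_z(ct,tm(p),.055))
for n,a,b in(("gold1",(131,246),(496,388)),("gold2",(507,241),(209,116)),("b1",(123,127),(405,432)),("b2",(120,364),(595,302)),("b3",(502,358),(296,52))):print(n,tri((ct,tm(a)),(cs,sm(b))))
E
```

```text
[[ 0.4339 -0.0005 -0.901 ]
 [ 0.901  -0.0011  0.4339]
 [-0.0012 -1.     -0.0001]]
cam in tool [ 0.0006 -0.177   0.0702] camaxes in tool
 [[ 1.      0.0002  0.    ]
 [ 0.     -0.2774  0.9608]
 [ 0.0002 -0.9608 -0.2774]]
grip (array([ 0.5215, -0.3412,  0.1965]), array([0.039, 0.039]))
grip (array([ 0.4913, -0.4187,  0.1145]), array([0.0423, 0.0423]))
grip (array([ 0.5062, -0.3821,  0.1534]), array([0.0005, 0.0005]))
[ 0.5578 -0.3723  0.16  ]
[ 0.453  -0.3884  0.16  ]
[ 0.5054 -0.3804  0.16  ]
b [ 0.5245 -0.2679  0.15  ]
b [ 0.4487 -0.3004  0.15  ]
c [ 0.4967 -0.1772  0.142 ]
c [ 0.4347 -0.1971  0.142 ]
rack [ 0.49   -0.1434  0.045 ]
rack [ 0.4285 -0.156   0.045 ]
rack [ 0.5375 -0.4194  0.045 ]
rack [ 0.4791 -0.4262  0.045 ]
bolt top (array([0.5618, 0.1046, 0.0976]), array([0.0012, 0.0012]))
tl [0.5848 0.3065 0.055 ]
bl [0.4273 0.3062 0.055 ]
br [0.4256 0.0772 0.055 ]
tr [0.5835 0.0773 0.055 ]
gold1 (array([0.5058, 0.2824, 0.0529]), array([0.0009, 0.0009]))
gold2 (array([0.5045, 0.1059, 0.0522]), array([0.0005, 0.0005]))
b1 (array([0.5607, 0.2814, 0.0669]), array([0.0004, 0.0004]))
b2 (array([0.4504, 0.2821, 0.0693]), array([0.0014, 0.0014]))
b3 (array([0.4497, 0.106 , 0.0665]), array([0.0007, 0.0007]))
```

Run:
```python
from station import *
from h import *
np.set_printoptions(precision=3,suppress=True)
print(sense()["time"])
for nm,P in(("bolt",[.56,.105,.23]),("drv",[.505,-.381,.126])):
  for d in range(-180,180,30):
    q=inverse_kinematics(P,down(np.radians(d)));print(nm,d,q)
s=sense();T=Rq(s["ee_rot"]).as_matrix();print(np.degrees(np.arctan2(T[1,0],T[0,0])),s["time"])
```

```text
0.15
bolt -180 [ 0.429  0.526 -1.062  1.605  0.473  1.293  2.434]
bolt -150 [-1.043  0.506  1.162  1.721 -0.489  1.244 -2.381]
bolt -120 [-1.043  0.506  1.162  1.721 -0.489  1.244 -1.858]
bolt -90 [-0.82   0.37   0.75   1.707 -0.271  1.172 -1.568]
bolt -60 [-0.752  0.352  0.648  1.702 -0.229  1.164 -1.09 ]
bolt -30 [-0.754  0.353  0.651  1.702 -0.23   1.164 -0.565]
bolt 0 [-0.677  0.338  0.54   1.696 -0.187  1.159 -0.087]
bolt 30 [-0.598  0.328  0.43   1.69  -0.147  1.156  0.394]
bolt 60 [-0.518  0.321  0.32   1.684 -0.109  1.154  0.878]
bolt 90 [-0.446  0.318  0.223  1.678 -0.076  1.154  1.367]
bolt 120 [-0.357  0.318  0.104  1.67  -0.036  1.156  1.85 ]
bolt 150 [-0.284  0.32   0.007  1.664 -0.002  1.158  2.341]
drv -180 [-0.102  0.766  1.149  1.695 -0.749  1.191 -1.897]
drv -150 [-0.102  0.766  1.149  1.695 -0.749  1.191 -1.374]
drv -120 [-0.102  0.766  1.149  1.695 -0.749  1.191 -0.85 ]
drv -90 [ 0.018  0.636  0.87   1.687 -0.541  1.078 -0.514]
drv -60 [ 0.005  0.645  0.896  1.688 -0.56   1.086  0.026]
drv -30 [-0.009  0.656  0.923  1.689 -0.58   1.094  0.568]
drv 0 [ 0.03   0.627  0.846  1.686 -0.525  1.071  1.041]
drv 30 [ 0.098  0.589  0.721  1.68  -0.439  1.041  1.486]
drv 60 [ 0.017  0.637  0.872  1.687 -0.543  1.078  2.105]
drv 90 [-0.006  0.654  0.918  1.688 -0.576  1.093  2.659]
drv 120 [ 1.113  0.674 -0.887  1.587  0.558  1.152  2.194]
drv 150 [-0.102  0.766  1.149  1.695 -0.749  1.191 -2.421]
64.28564973743916 0.15
```

Run:
```python
from station import *
from h import *
import cv2,pickle
P=np.array([.561,.105,0]); q=down(np.radians(60)); z=Rq(q).as_matrix()[:,2]
out=[]
for i,off in enumerate([.07,-0.005]):
    p=P-off*z; p[2]=.18
    (move_ptp if i==0 else move_straight)(p,q) if i==0 else move_straight(p,q,.2)
    c=camera_info("wrist"); im=snapshot("wrist"); out.append(c); cv2.imwrite(f"pics/w{i+1}.png",im[:,:,::-1]); print(sense()["time"],sense()["contact_force"])
pickle.dump(out,open("w12.pkl","wb"))
```

```text
2.3667 [-0.06678351  0.75136977  0.08584158]
2.9417 [ 0.64644718  0.07044955 -0.2233241 ]
```

View pics/w1.png

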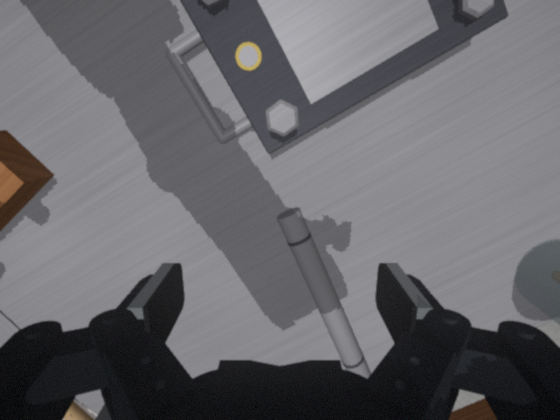

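View pics/w2.png

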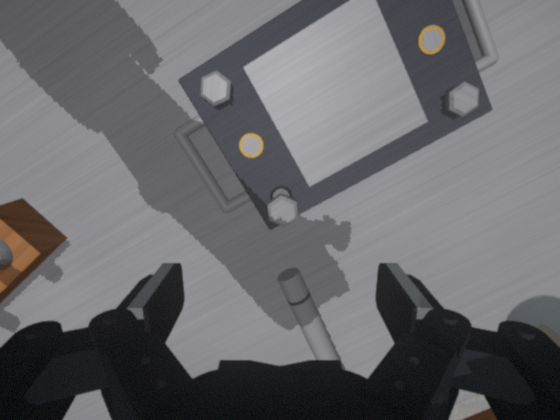

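Wrist view 1 shows the loose bolt head at about (282,119). View 2 shows it at about (283,209), with the shank base ring at (281,195). Zooming in.

Run:
```python
import cv2
for n,(x,y) in(("w1",(282,119)),("w2",(283,205))):
    im=cv2.imread(f"pics/{n}.png")[y-30:y+30,x-30:x+30]
    cv2.imwrite(f"pics/{n}z.png",cv2.resize(im,None,fx=10,fy=10,interpolation=cv2.INTER_CUBIC))
```

```text
(no output)
```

View pics/w1z.png

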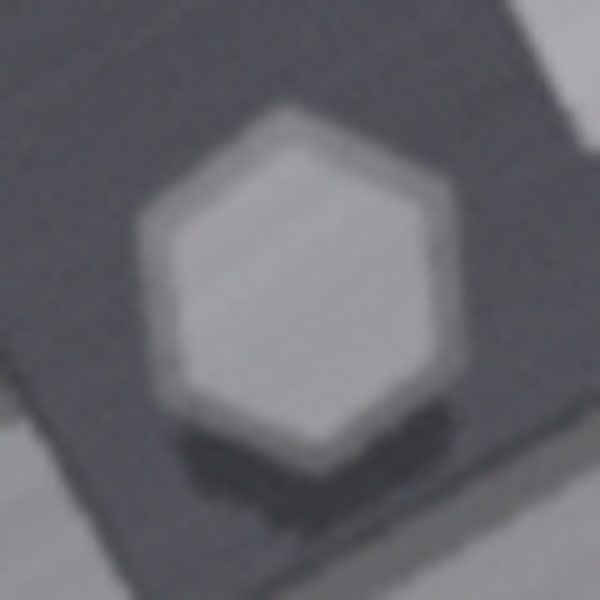

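View pics/w2z.png

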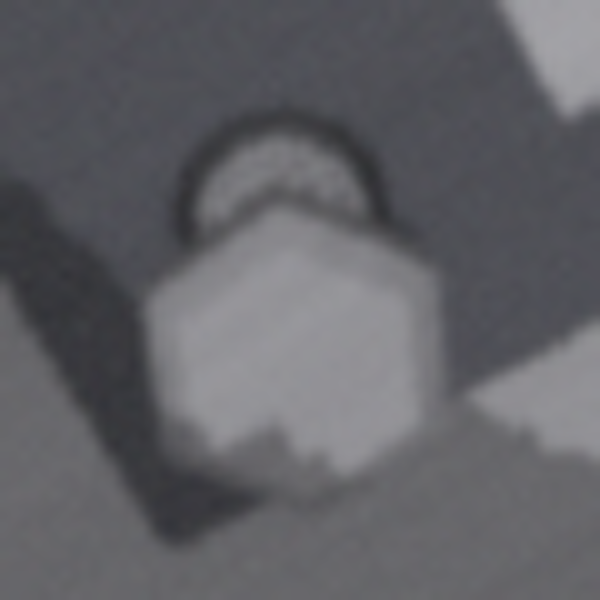

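Run:
```python
from h import *
from station import camera_info
import pickle
np.set_printoptions(precision=4,suppress=True)
c1,c2=pickle.load(open("w12.pkl","rb")); 
z1=lambda p:np.array(p)/10-.45+[252,89]
z2=lambda p:np.array(p)/10-.45+[253,175]
ins1=[(300,145),(437,213),(432,365),(320,440),(180,395),(170,240)]
out1=[(290,103),(455,188),(467,368),(318,472),(155,400),(138,212)]
in2=[(290,248),(412,305),(415,410),(172,430),(172,305)]
def ang(pts,c,zz,cen=None):
    X=np.array([at_z(c,p,zz)[:2] for p in pts]);m=X.mean(0) if cen is None else cen
    a=np.degrees(np.arctan2(*(X-m).T[::-1])); 
    v=np.exp(1j*np.radians(a*6)).mean(); print("centre",m,"rad",np.linalg.norm(X-m,axis=1),"clock",np.degrees(np.angle(v))/6%60,abs(v)); return m
ang([z1(p) for p in ins1],c1,.0995); ang([z1(p) for p in out1],c1,.096)
m1=z1(np.mean(ins1,0))
# top centre in view 2: mean of opposite inner corners pairs
b2=z2(np.array([(412+172)/2,(305+430)/2]))
print("tri",tri((c1,m1),(c2,b2)), proj(c2,at_z(c1,m1,.0995)),b2)
ct=camera_info("top")
print("tri+top",tri((c1,m1),(c2,b2),(ct,np.array((491,108))/5+[90,180])))
print("shank ring", at_z(c2,z2((285,210)),.055))
# other bolts and mould in view 2
for n,p,zz in(("gold2",(251,145.5),.055),("gold1",(431.5,40),.055),("b3",(215,89),.073),("b1",(463,98),.073),("cornerNear",(270,229),.055),("cornerb3",(180,78),.055),("cornerb1",(491,110),.055)): print(n,at_z(c2,p,zz))
for n,p,zz in(("gold2",(248.5,56),.055),("corner",(272,155.5),.055)): print("v1",n,at_z(c1,p,zz))
```

```text
centre [0.5639 0.1078] rad [0.0113 0.0117 0.0107 0.0104 0.0119 0.0113] clock 34.76104211848282 0.9856377271702174
centre [0.5633 0.1079] rad [0.0139 0.0138 0.0139 0.0136 0.0141 0.014 ] clock 34.92886384663001 0.997279097388061
tri (array([0.5637, 0.1075, 0.0974]), array([0.0004, 0.0004])) [282.6546 212.0171] [281.75 211.3 ]
tri+top (array([0.5643, 0.1065, 0.0902]), array([0.0014, 0.0011, 0.0014]))
shank ring [0.5606 0.1084 0.055 ]
gold2 [0.5061 0.108  0.055 ]
gold1 [0.507  0.2848 0.055 ]
b3 [0.4517 0.1082 0.073 ]
b1 [0.5597 0.2822 0.073 ]
cornerNear [0.5845 0.0822 0.055 ]
cornerb3 [0.4263 0.0846 0.055 ]
cornerb1 [0.5857 0.3089 0.055 ]
v1 gold2 [0.5057 0.1085 0.055 ]
v1 corner [0.5882 0.0835 0.055 ]
```

Run:
```python
from station import *
from h import *
import cv2,pickle
P=np.array([.505,-.381,0]); q=down(np.radians(-81.3)); z=Rq(q).as_matrix()[:,2]
out=[]
p=P-.07*z;p[2]=.25;move_ptp(p,q);c=camera_info("wrist");cv2.imwrite("pics/w3.png",snapshot("wrist")[:,:,::-1]);out.append(c)
p=P-.0*z;p[2]=.25;move_straight(p,q,.2);c=camera_info("wrist");cv2.imwrite("pics/w4.png",snapshot("wrist")[:,:,::-1]);out.append(c)
s=sense();print(s["time"],s["joint_pos"],s["tcp_pos"])
pickle.dump(out,open("w34.pkl","wb"))
```

```text
5.4167 [-0.03779142  0.54166739  0.97563142  1.52673937 -0.45592974  1.31741172
 -0.431843  ] [ 0.50475151 -0.38093468  0.24977922]
```

View pics/w3.png

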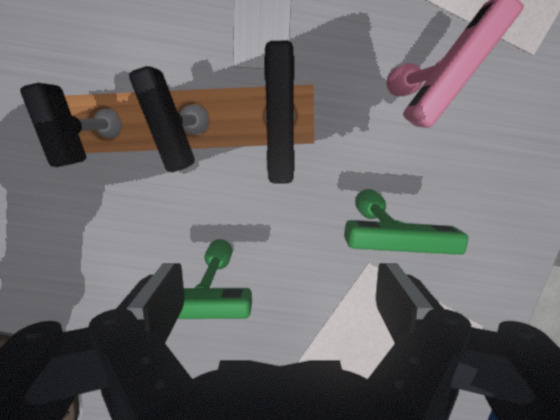

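View pics/w4.png

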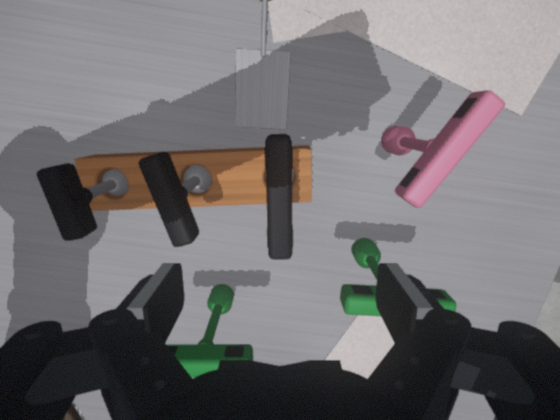

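View 3 shows the largest black grip in line with the jaws, centred at (280,112), with its ends at (279,41) and (281,182). View 4 has it at (280,196). Green is at (218,300) and (405,238), pink at (465,65), and the middle and small black drivers at (160,118) and (53,124).

Run:
```python
from h import *
import pickle,cv2
np.set_printoptions(precision=4,suppress=True)
c3,c4=pickle.load(open("w34.pkl","rb"))
def grip(n,x0,y0,x1,y1):
    im=cv2.imread(n)[y0:y1,x0:x1].max(2); m=(im<50).astype(np.uint8)
    k,l,st,ce=cv2.connectedComponentsWithStats(m); i=1+np.argmax(st[1:,4]); ys,xs=np.where(l==i)
    r=cv2.minAreaRect(np.stack([xs+x0,ys+y0],1).astype(np.float32)); print(n,r,st[i]); return r
r3=grip("pics/w3.png",255,30,305,195); r4=grip("pics/w4.png",255,125,305,270)
for z in(.145,.16):
  for c,r in((c3,r3),(c4,r4)): print(z,at_z(c,r[0],z), end=' ')
  for c,r in((c3,r3),(c4,r4)):
    b=cv2.boxPoints(r); b=b[np.argsort(b[:,1])]; e0,e1=at_z(c,b[:2].mean(0),z),at_z(c,b[2:].mean(0),z); d=e0-e1; print("len",np.linalg.norm(d),"yaw",np.degrees(np.arctan2(d[1],d[0])))
print(tri((c3,r3[0]),(c4,r4[0])))
im=cv2.imread("pics/w3.png")[30:200,230:320]; cv2.imwrite("pics/w3z.png",cv2.resize(im,None,fx=3.4,fy=3.4))
```

```text
pics/w3.png ((279.0, 111.0), (140.0, 28.0), 90.0) [  10   11   29  141 3634]
pics/w4.png ((278.0, 175.0), (82.0, 26.0), 90.0) [  10    9   27   83 1325]
0.145 [ 0.51   -0.3784  0.145 ] 0.145 [ 0.526  -0.3755  0.145 ] len 0.11128356256392981 yaw 8.842123631554783
len 0.07239412990394994 yaw 8.755810371027284
0.16 [ 0.5098 -0.3784  0.16  ] 0.16 [ 0.5286 -0.3752  0.16  ] len 0.10535685150146894 yaw 8.84212363155476
len 0.06853538231903798 yaw 8.755810371027266
(array([ 0.5109, -0.3777,  0.0601]), array([0.0003, 0.0003]))
```

View pics/w3z.png

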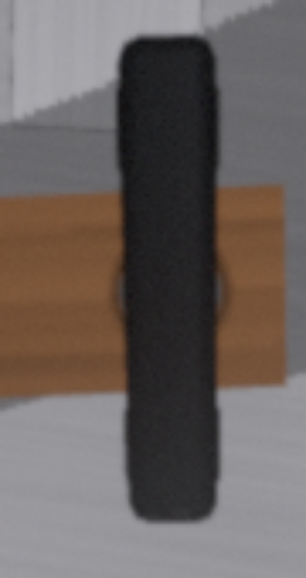

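Run:
```python
from h import *
import pickle,cv2
np.set_printoptions(precision=4,suppress=True)
c3,c4=pickle.load(open("w34.pkl","rb"))
for a,b in(((279.5,41),(279.5,134.5)),((281,182),(281,258)),((280,111),(280,196.5))): print(tri((c3,a),(c4,b)))
im=cv2.imread("pics/w4.png")[125:270,240:320]; cv2.imwrite("pics/w4z.png",cv2.resize(im,None,fx=4,fy=4))
```

```text
(array([ 0.5606, -0.3712,  0.1518]), array([0.0003, 0.0003]))
(array([ 0.4535, -0.3892,  0.1562]), array([0.0003, 0.0003]))
(array([ 0.51  , -0.3795,  0.1569]), array([0.0003, 0.0003]))
```

View pics/w4z.png

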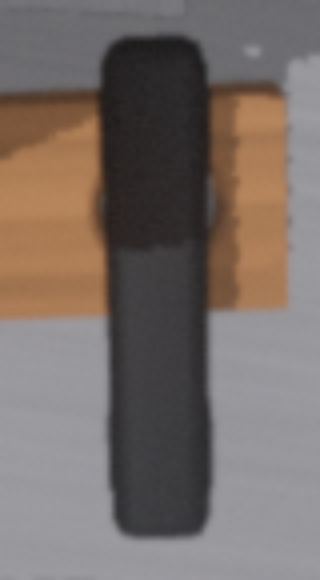

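Run:
```python
from station import *
from h import *
import cv2
np.set_printoptions(precision=4,suppress=True)
q=down(np.radians(-81.2))
gripper_to(.05,60)
move_straight([.508,-.3795,.126],q,.15)
s=sense();print(s["time"],s["contact_force"],s["tcp_pos"])
gripper_to(0.0,60); s=sense();print(s["time"],s["contact_force"],s["ft_torque"],s["grip_width"],s["tcp_pos"])
cv2.imwrite("pics/w5.png",snapshot("wrist")[:,:,::-1])
```

```text
6.8333 [ 0.6619  0.4524 -0.1387] [ 0.5083 -0.3802  0.1269]
7.3667 [-0.0327 -0.9967  2.2112] [-0.0558  0.0104  0.0496] 0.00039321235055768226 [ 0.5081 -0.3796  0.1263]
```

View pics/w5.png

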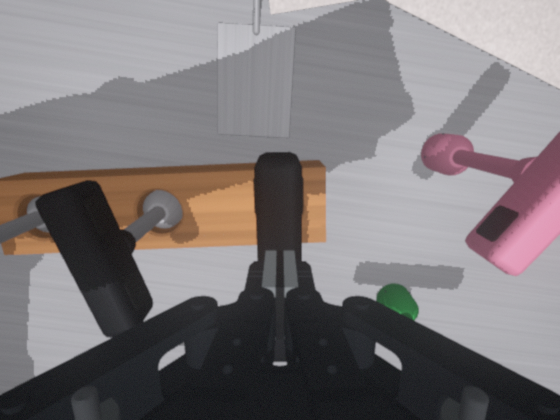

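Run:
```python
import cv2
from station import *
s=snapshot("scene")[:,:,::-1]; cv2.imwrite("pics/s5z.png",cv2.resize(s[100:240,190:350],None,fx=4,fy=4,interpolation=cv2.INTER_CUBIC))
im=cv2.imread("pics/w5.png")[140:320,200:360]; cv2.imwrite("pics/w5z.png",cv2.resize(im,None,fx=3.3,fy=3.3,interpolation=cv2.INTER_CUBIC))
```

```text
(no output)
```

View pics/w5z.png

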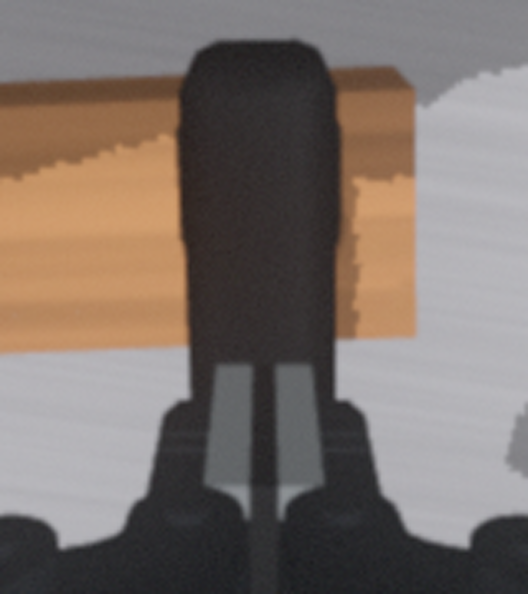

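View pics/s5z.png

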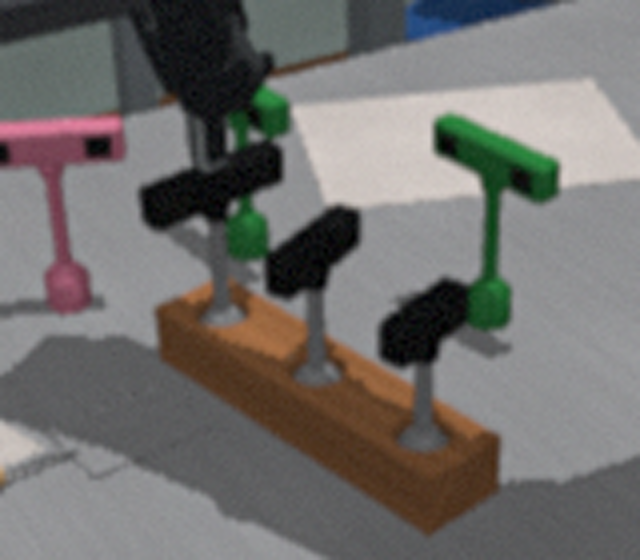

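Run:
```python
import cv2
from station import *
from h import *
np.set_printoptions(precision=4,suppress=True)
s=sense();p=s["tcp_pos"];print(s["time"],p,s["grip_width"],s["contact_force"],s["joint_pos"],Rq(s["ee_rot"]).as_matrix())
cs,ct,cw=camera_info("scene"),camera_info("top"),camera_info("wrist")
for c in(cs,ct,cw): print(proj(c,p),proj(c,[.507,-.380,.16]),proj(c,[.507,-.380,.13]))
sc=cv2.imread("pics/s5z.png")
for X,col in((p,(0,0,255)),([.507,-.38,.16],(0,255,0)),([.507,-.38,.13],(255,0,0)),(p+[0,0,.054],(0,255,255))):
    u=proj(cs,X);cv2.circle(sc,tuple(int(v) for v in (u-[190,100])*4),5,col,1)
cv2.imwrite("pics/s5m.png",sc)
t=snapshot("top")[:,:,::-1].copy(); 
cv2.imwrite("pics/t5z.png",cv2.resize(t[140:300,300:480],None,fx=4,fy=3.7))
```

```text
7.4667 [ 0.5082 -0.3796  0.1263] 4.054995469719626e-05 [-0.5151  1.8195  2.9089] [ 0.0027  0.6469  0.8935  1.6831 -0.5594  1.087  -0.3498] [[ 0.153   0.0004  0.9882]
 [-0.9882 -0.0002  0.153 ]
 [ 0.0003 -1.      0.0004]]
[243.2202 151.5834] [242.6996 140.1512] [243.4496 150.1825]
[405.9892 220.1517] [409.5957 219.6536] [406.553  220.5726]
[280.0012 242.0668] [280.5079 270.5009] [280.3483 246.5062]
```

View pics/s5m.png

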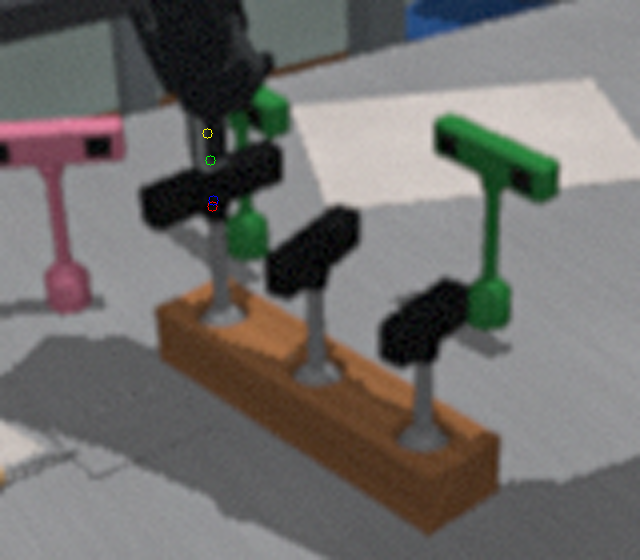

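View pics/t5z.png

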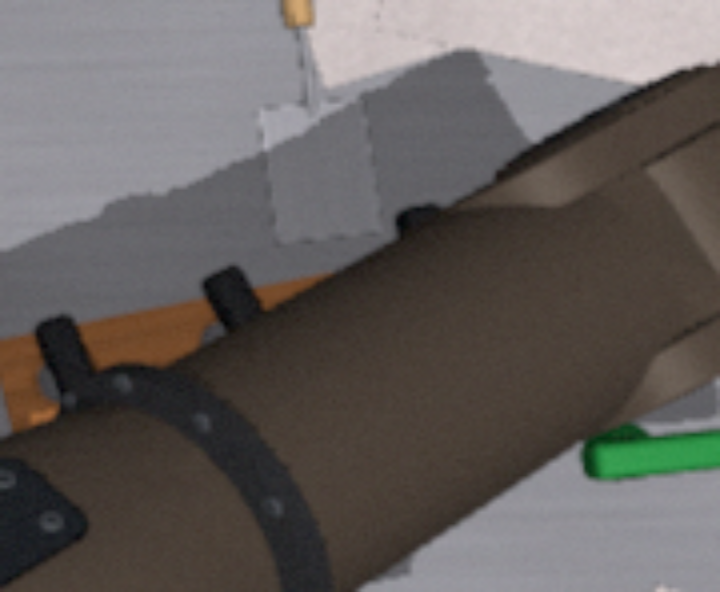

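The fingers closed above the bar: the opening reads 0, and both pictures show the shut tips at the bar's top. So the real tips sit about 30 mm behind the reported TCP. I'll open and look before going lower.

Run:
```python
from station import *
from h import *
import cv2
np.set_printoptions(precision=4,suppress=True)
q=down(np.radians(-81.2))
gripper_to(.05,60)
cv2.imwrite("pics/w6.png",snapshot("wrist")[:,:,::-1])
s=sense();print(s["time"],s["contact_force"],s["grip_width"])
cv2.imwrite("pics/s6.png",cv2.resize(snapshot("scene")[100:240,190:350,::-1],None,fx=4,fy=4,interpolation=cv2.INTER_CUBIC))
```

```text
8.1 [0.0625 0.3819 0.2792] 0.04978767491784058
```

View pics/w6.png

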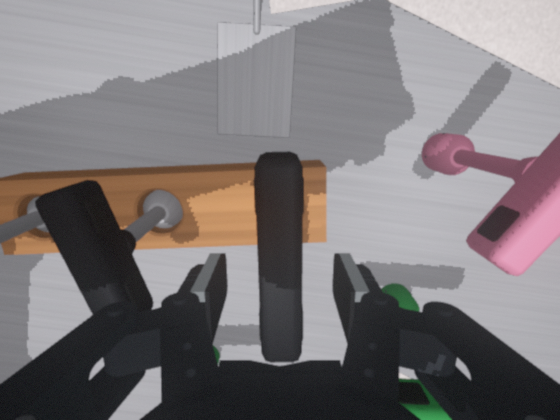

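View pics/s6.png

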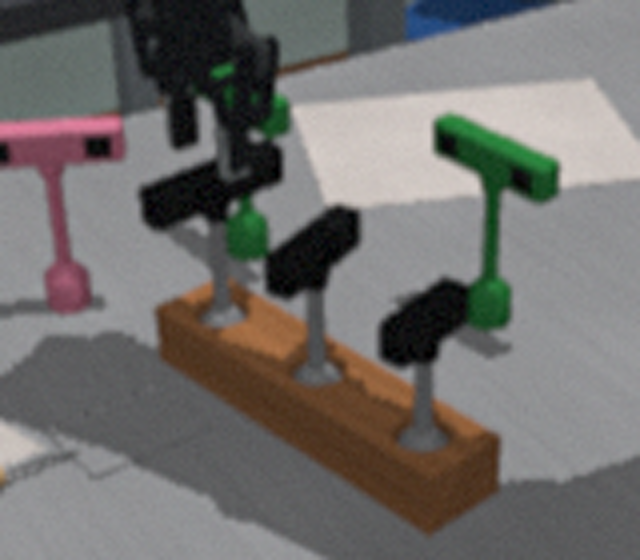

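Run:
```python
from station import *
from h import *
import cv2
np.set_printoptions(precision=4,suppress=True)
q=down(np.radians(-81.2))
for z in(.110,.096):
    move_straight([.508,-.3795,z],q,.06); s=sense();print(s["time"],s["contact_force"],s["tcp_pos"])
    if abs(s["contact_force"]).max()>5: break
cv2.imwrite("pics/w7.png",snapshot("wrist")[:,:,::-1])
```

```text
8.5667 [-0.1348  0.4734  0.3567] [ 0.5077 -0.3793  0.1094]
8.95 [-0.3262  1.0855  0.1594] [ 0.5078 -0.3792  0.0955]
```

View pics/w7.png

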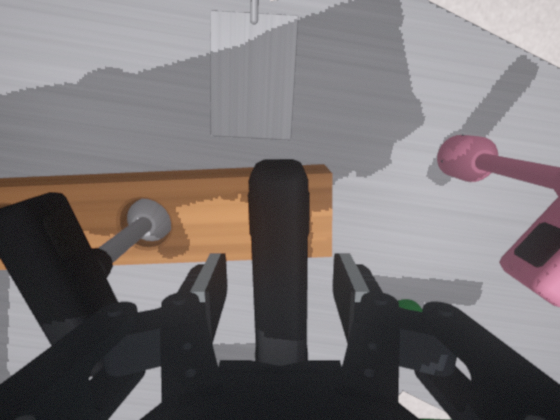

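Run:
```python
from station import *
from h import *
import cv2
np.set_printoptions(precision=4,suppress=True)
q=down(np.radians(-81.2))
move_straight([.508,-.3795,.091],q,.06); s=sense();print(s["time"],s["contact_force"],s["tcp_pos"])
gripper_to(0.0,70); s=sense();print(s["time"],s["contact_force"],s["ft_torque"],s["grip_width"],s["tcp_pos"])
cv2.imwrite("pics/w8.png",snapshot("wrist")[:,:,::-1])
cv2.imwrite("pics/s8.png",cv2.resize(snapshot("scene")[100:240,190:350,::-1],None,fx=4,fy=4,interpolation=cv2.INTER_CUBIC))
```

```text
9.25 [ 0.2727 -0.3409  0.0696] [ 0.5079 -0.3793  0.0907]
9.6083 [-0.8176 -1.132   2.0328] [0.0247 0.0132 0.0446] 0.021355053313578374 [ 0.5082 -0.3797  0.0913]
```

View pics/w8.png

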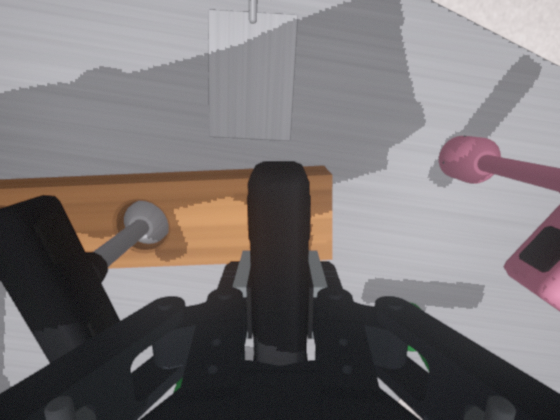

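View pics/s8.png

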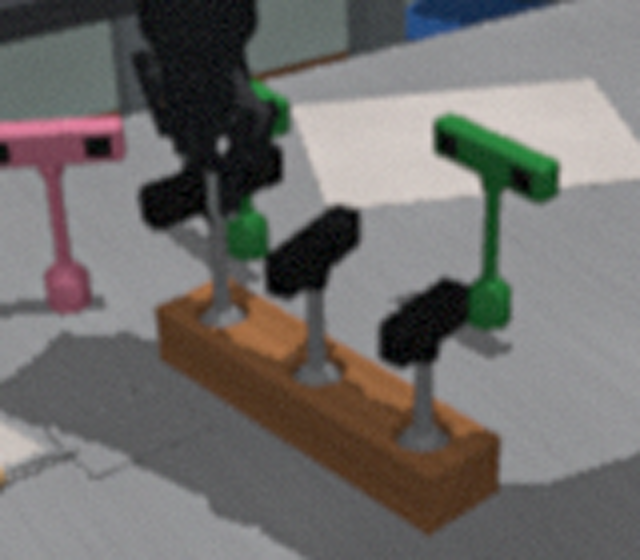

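```bash
python3 - <<'E'
from station import *
from h import *
import cv2,pickle
np.set_printoptions(precision=4,suppress=True)
move_straight([.508,-.3795,.28],down(np.radians(-81.2)),.15)
s=sense();print(s["time"],s["contact_force"],s["ft_torque"],s["grip_width"])
q=down(np.radians(65))
print(inverse_kinematics([.563,.107,.26],q))
move_ptp([.563,.107,.26],q)
s=sense();print(s["time"],s["contact_force"],s["ft_torque"],s["tcp_pos"],s["joint_pos"])
move_straight([.563,.107,.21],q,.12)
o={}
for n in("wrist","scene","top"):
    o[n]=camera_info(n); cv2.imwrite(f"pics/{n}9.png",snapshot(n)[:,:,::-1])
s=sense();print(s["time"],s["contact_force"],s["ft_torque"],s["tcp_pos"],s["joint_pos"])
pickle.dump(o,open("c9.pkl","wb"))
E
python3 - <<'E'
import cv2
im=cv2.imread("pics/scene9.png")[170:320,270:420];cv2.imwrite("pics/scene9z.png",cv2.resize(im,None,fx=4,fy=4,interpolation=cv2.INTER_CUBIC))
E
```

```text
11.1167 [ 0.2414  0.2119 -2.8275] [-0.0038  0.0293  0.0129] 0.02108610799391128
[-0.6107  0.3126  0.4445  1.636  -0.141   1.2248  0.9973]
12.9 [-0.84    0.1851 -2.5062] [-0.0316 -0.0302 -0.0314] [0.5633 0.1055 0.26  ] [-0.6098  0.3128  0.4461  1.6361 -0.1409  1.2248  0.9967]
13.6167 [-0.2628 -0.445  -2.2077] [-0.0373 -0.0138 -0.0065] [0.5637 0.107  0.211 ] [-0.5999  0.3497  0.4336  1.7102 -0.1612  1.1152  1.0158]
```

View pics/wrist9.png

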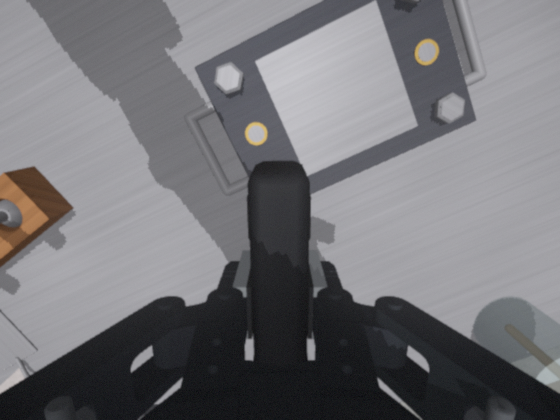

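View pics/scene9.png

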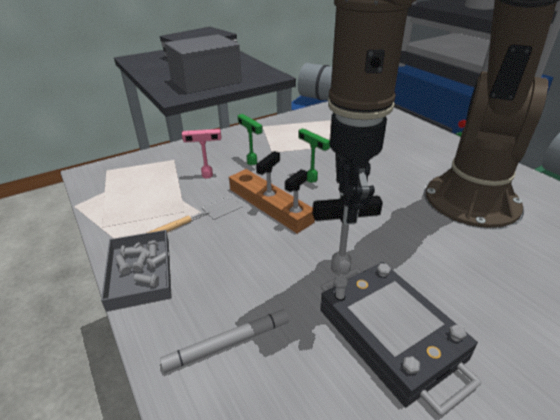

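View pics/top9.png

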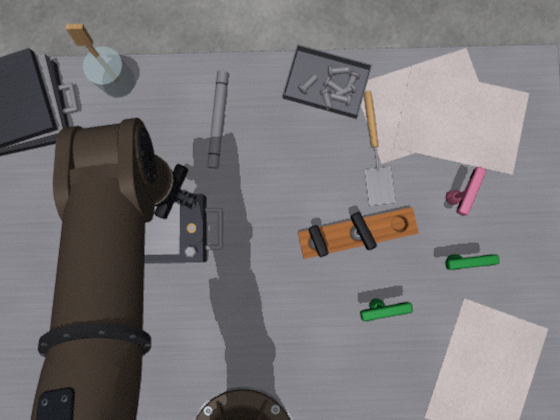

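View pics/scene9z.png

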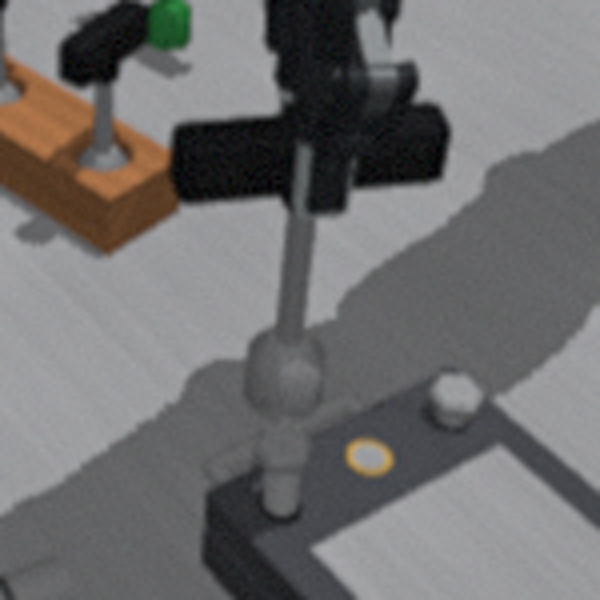

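Run:
```python
from h import *
import pickle,cv2
o=pickle.load(open("c9.pkl","rb"));c=o["scene"]
np.set_printoptions(precision=2,suppress=True)
im=cv2.imread("pics/scene9.png")[215:305,310:380];f=6.6
im=cv2.resize(im,None,fx=f,fy=f,interpolation=cv2.INTER_CUBIC)
pt=lambda X:tuple(int(v) for v in ((proj(c,X)-[310,215]+.5)*f))
p=np.array([.5637,.107,0])
for z in(.24,.156,.13): print(z,proj(c,p+[0,0,z]),proj(c,[.5618,.1046,z]))
cv2.line(im,pt(p+[0,0,.24]),pt(p+[0,0,.13]),(0,0,255),1)
b=np.array([.5637,.1075,.0995]);cv2.circle(im,pt(b),4,(0,255,0),1)
b=np.array([.5606,.1084,.055]);cv2.circle(im,pt(b),4,(0,255,0),1)
b=np.array([.5618,.1046,.098]);cv2.circle(im,pt(b),4,(255,0,0),1)
cv2.imwrite("pics/s9m.png",im)
```

```text
0.24 [347.56 219.4 ] [347.51 218.23]
0.156 [343.25 257.19] [343.22 255.97]
0.13 [342.04 267.8 ] [342.01 266.58]
```

View pics/s9m.png

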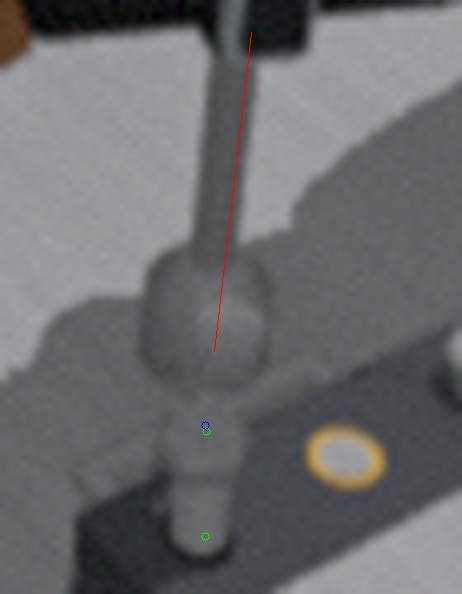

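Run:
```python
from h import *
import pickle,cv2
o=pickle.load(open("c9.pkl","rb"));c=o["top"]
im=cv2.imread("pics/top9.png")[150:270,140:240];f=6
im=cv2.resize(im,None,fx=f,fy=f,interpolation=cv2.INTER_CUBIC)
pt=lambda X:tuple(int(v) for v in ((proj(c,X)-[140,150]+.5)*f))
p=np.array([.5637,.107,.28]);d=np.array([-.906,.4226,0]);n=np.array([.4226,.906,0])
for off,col in((0,(0,0,255)),(-.004,(0,255,0))):
    q=p+d*off
    C=[q+d*a*.055+n*b*.011 for a,b in((1,1),(1,-1),(-1,-1),(-1,1))]
    cv2.polylines(im,[np.array([pt(x) for x in C])],True,col,1)
cv2.imwrite("pics/t9m.png",im)
```

```text
(no output)
```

View pics/t9m.png

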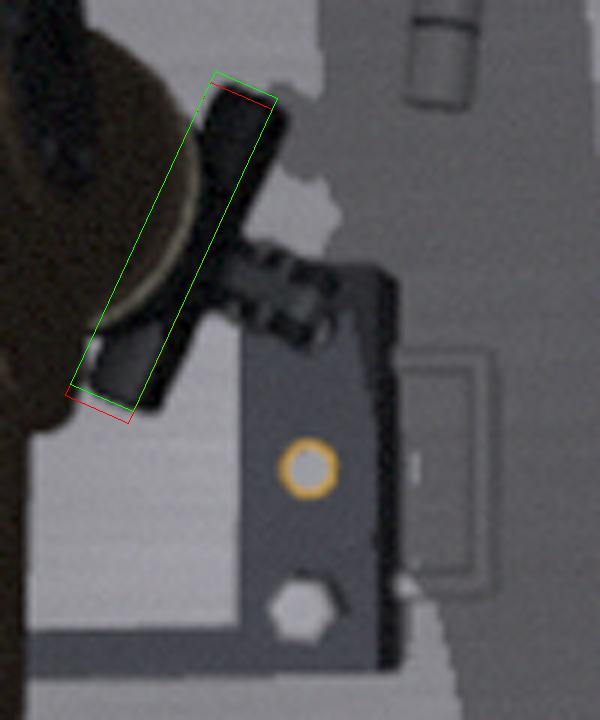

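Run:
```python
from h import *
import pickle
o=pickle.load(open("c9.pkl","rb"));c=o["top"];cs=o["scene"]
np.set_printoptions(precision=4,suppress=True)
b=at_z(c,np.array((491,108))/5-.4+[90,180],.0995)
for z in(.275,.28): 
    g=at_z(c,(170.8,190.5),z);print("bolt",b,"bar",g,"delta",b-g)
# scene relative: shaft line in 4-pt: direction
for s in((226,100),(213,240)): print(np.array(s)/6.6-.5+[310,215])
sb=lambda s:np.array(s)/6.6-.5+[310,215]
for zz,s in((.205,(226,100)),(.165,(213,240))): print(at_z(cs,sb(s),zz))
```

```text
bolt [0.5635 0.1043 0.0995] bar [0.5662 0.1022 0.275 ] delta [-0.0027  0.0021 -0.1755]
bolt [0.5635 0.1043 0.0995] bar [0.5656 0.1011 0.28  ] delta [-0.0021  0.0032 -0.1805]
[343.7424 229.6515]
[341.7727 250.8636]
[0.5561 0.0927 0.205 ]
[0.5624 0.1002 0.165 ]
```

```bash
cat >> h.py <<'E'
def F(n=6):
    from station import sense,dwell
    f=[];m=[]
    for i in range(n):
        s=sense();f.append(s["contact_force"]);m.append(s["ft_torque"]);dwell(.01)
    return np.mean(f,0),np.mean(m,0),sense()
E
python3 - <<'E'
from station import *
from h import *
import json
np.set_printoptions(precision=3,suppress=True)
q=down(np.radians(65)); xy=[.5614,.1092]
move_straight([*xy,.187],q,.1)
f0,m0,s=F(12);print(s["time"],f0,m0,s["tcp_pos"])
json.dump([list(f0),list(m0)],open("base.json","w"))
z=.187
while z>.171:
    z-=.001; move_straight([*xy,z],q,.02); f,m,s=F(5); print(round(z,4),s["tcp_pos"],f-f0,m-m0,round(s["time"],2))
    if (f-f0)[2]>3: break
E
```

```text
14.1 [-0.012 -0.044 -2.438] [-0.014  0.003 -0.001] [0.562 0.109 0.188]
0.186 [0.562 0.109 0.186] [ 0.091 -0.21  -0.245] [ 0.021  0.008 -0.026] 14.39
0.185 [0.561 0.109 0.185] [ 0.092  0.274 -0.24 ] [ 0.033 -0.005 -0.027] 14.68
0.184 [0.561 0.109 0.184] [ 0.122  0.231 -0.465] [ 0.011 -0.007  0.002] 14.97
0.183 [0.561 0.109 0.183] [-0.121  0.227 -0.256] [-0.002  0.006 -0.021] 15.27
0.182 [0.561 0.109 0.182] [0.214 0.092 0.058] [-0.008 -0.002  0.011] 15.56
0.181 [0.561 0.109 0.181] [-0.03  -0.114 -0.148] [0.028 0.001 0.016] 15.85
0.18 [0.561 0.109 0.18 ] [ 0.35   0.195 -0.258] [0.032 0.008 0.003] 16.14
0.179 [0.561 0.109 0.179] [-0.272  0.24  -0.447] [-0.007  0.014  0.029] 16.43
0.178 [0.561 0.109 0.178] [-0.006 -0.366 -0.681] [-0.086  0.018  0.006] 16.73
0.177 [0.561 0.109 0.177] [-0.374 -0.221 -0.615] [-0.118  0.061  0.004] 17.02
0.176 [0.561 0.109 0.176] [ 0.08  -0.718 -0.471] [-0.155  0.037  0.004] 17.31
0.175 [0.561 0.109 0.175] [-0.142 -0.712 -0.316] [-0.188  0.03   0.017] 17.6
0.174 [0.561 0.109 0.174] [-0.246 -0.622 -0.652] [-0.221  0.029  0.007] 17.89
0.173 [0.561 0.109 0.173] [ 0.115 -0.744 -0.197] [-0.263  0.031  0.023] 18.18
0.172 [0.562 0.109 0.172] [-0.907 -1.253  3.508] [-0.378  0.336  0.005] 18.48
```

Run:
```python
from station import *
from h import *
import json
np.set_printoptions(precision=3,suppress=True)
q=down(np.radians(65)); f0,m0=[np.array(v) for v in json.load(open("base.json"))]
p=np.array([.5614,.1092,.172])
for i in range(16):
    f,m,s=F(4);d=f-f0;dm=m-m0
    print(p*1000,s["tcp_pos"]*1000,d,dm,round(s["time"],2))
    if abs(d).max()>25: break
    lat=d[:2]; n=np.linalg.norm(lat)
    st=lat/n*min(.0005,.0003*n) if n>.5 else np.zeros(2)
    p[:2]+=st
    if d[2]<7: p[2]-=.0003
    move_straight(p,q,.02)
json.dump(list(p),open("p.json","w"))
```

```text
[561.4 109.2 172. ] [561.545 109.195 172.288] [-0.774 -1.032  4.31 ] [-0.342  0.303  0.022] 18.51
[561.168 108.89  171.7  ] [561.486 109.027 172.069] [-1.037 -0.762  7.114] [-0.261  0.358 -0.001] 18.79
[560.857 108.662 171.7  ] [561.218 108.843 171.983] [-0.312 -0.102  7.635] [-0.068  0.124 -0.005] 19.07
[560.857 108.662 171.7  ] [561.241 108.857 171.991] [ 0.008 -0.313  7.771] [-0.048  0.15   0.013] 19.36
[560.857 108.662 171.7  ] [561.252 108.868 171.991] [ 0.024 -0.094  7.69 ] [-0.032  0.135 -0.002] 19.64
[560.857 108.662 171.7  ] [561.236 108.822 171.979] [ 0.357 -0.205  7.922] [-0.043  0.145  0.017] 19.93
[560.857 108.662 171.7  ] [561.235 108.861 171.986] [-0.491 -0.439  7.792] [-0.061  0.131  0.007] 20.21
[560.71 108.53 171.7 ] [561.151 108.792 171.973] [-0.046 -0.137  7.581] [-0.005  0.069  0.006] 20.49
[560.71 108.53 171.7 ] [561.143 108.806 171.983] [ 0.005 -0.042  7.183] [ 0.013  0.073 -0.001] 20.77
[560.71 108.53 171.7 ] [561.14  108.819 171.98 ] [0.039 0.303 7.993] [ 0.043  0.043 -0.011] 21.06
[560.71 108.53 171.7 ] [561.177 108.801 171.969] [-0.602 -0.232  7.322] [-0.018  0.08   0.001] 21.34
[560.529 108.461 171.7  ] [560.923 108.77  171.957] [-0.246  0.239  7.764] [ 0.092  0.027 -0.019] 21.62
[560.529 108.461 171.7  ] [560.943 108.755 171.955] [0.032 0.487 8.204] [ 0.101  0.009 -0.014] 21.91
[560.529 108.461 171.7  ] [560.921 108.767 171.948] [0.127 0.    7.503] [ 0.101 -0.002  0.004] 22.19
[560.529 108.461 171.7  ] [560.906 108.738 171.953] [-0.187  0.843  7.56 ] [ 0.091 -0.     0.027] 22.48
[560.473 108.714 171.7  ] [560.846 108.877 171.932] [ 0.037 -0.67   7.89 ] [-0.     0.036  0.001] 22.76
```

Run:
```python
from station import *
from h import *
import json
np.set_printoptions(precision=3,suppress=True)
q=down(np.radians(65)); f0,m0=[np.array(v) for v in json.load(open("base.json"))]
p=np.array(json.load(open("p.json")))
for i in range(15):
    f,m,s=F(4);d=f-f0;dm=m-m0
    print(p*1000,s["tcp_pos"]*1000,d,dm,round(s["time"],2))
    if abs(d).max()>25: break
    lat=np.array([-dm[1],dm[0]])/.3; n=np.linalg.norm(lat)
    if n>.12: p[:2]+=lat/n*min(.0005,.0005*n)
    if d[2]<16.5: p[2]-=.0003
    move_straight(p,q,.02)
json.dump(list(p),open("p.json","w"))
```

```text
[560.484 108.513 171.7  ] [560.869 108.747 171.953] [0.13  0.283 7.509] [ 0.055  0.051 -0.005] 23.04
[560.4   108.604 171.4  ] [560.849 108.804 171.786] [-0.541  0.446  8.857] [-0.023  0.11   0.017] 23.32
[560.217 108.566 171.1  ] [560.816 108.813 171.705] [-0.317 -0.354 10.676] [-0.002  0.187 -0.016] 23.61
[559.905 108.563 170.8  ] [560.655 108.81  171.619] [-0.825  0.298 12.197] [-0.032  0.252  0.006] 23.89
[559.486 108.509 170.5  ] [560.342 108.802 171.466] [-0.291 -0.003 13.001] [-0.01   0.307  0.016] 24.18
[558.986 108.493 170.2  ] [559.962 108.809 171.312] [-0.777  0.006 14.668] [-0.032  0.341 -0.008] 24.46
[558.488 108.447 169.9  ] [559.612 108.786 171.205] [-0.421  0.169 15.408] [-0.017  0.426  0.017] 24.74
[557.988 108.426 169.6  ] [559.276 108.803 171.12 ] [-0.657  0.054 17.397] [-0.012  0.438 -0.001] 25.02
[557.489 108.413 169.6  ] [558.892 108.808 171.115] [-1.247 -0.034 16.678] [-0.008  0.278 -0.005] 25.31
[557.026 108.399 169.6  ] [558.57  108.845 171.141] [-0.346 -0.31  15.84 ] [ 0.03   0.148 -0.013] 25.59
[556.779 108.449 169.3  ] [558.507 108.85  171.025] [-0.284  0.331 17.817] [-0.017  0.171 -0.017] 25.88
[556.494 108.421 169.3  ] [558.329 108.925 171.07 ] [ 0.02   0.206 18.007] [ 0.027  0.048 -0.031] 26.16
[556.413 108.466 169.3  ] [558.281 108.888 171.051] [ 0.189  0.102 17.151] [ 0.005  0.046 -0.016] 26.44
[556.337 108.475 169.3  ] [558.23  108.893 171.046] [ 0.275 -0.289 17.411] [-0.004  0.005  0.004] 26.73
[556.337 108.475 169.3  ] [558.25  108.882 171.05 ] [-0.01   0.066 17.172] [0.015 0.003 0.005] 27.01
```

Run:
```python
from station import *
from h import *
import json,cv2
np.set_printoptions(precision=3,suppress=True)
q=down(np.radians(65)); f0,m0=[np.array(v) for v in json.load(open("base.json"))]
p=np.array(json.load(open("p.json"))); tgt=np.array([.55824,.10889])
print(Rq(sense()["ee_rot"]).as_matrix(), sense()["joint_pos"])
for i in range(7):
    f,m,s=F(4);d=f-f0;dm=m-m0
    print(p*1000,s["tcp_pos"]*1000,d,dm,round(s["time"],2))
    k=.00017*(d[2]-4); k=np.clip(k,-.0005,.0007); p[2]+=k
    p[:2]+=.8*(tgt-s["tcp_pos"][:2])+[ .6*max(k,0),0]
    move_straight(p,q,.02)
json.dump(list(p),open("p.json","w"))
print(Rq(sense()["ee_rot"]).as_matrix())
cv2.imwrite("pics/s10.png",cv2.resize(snapshot("scene")[180:320,270:420,::-1],None,fx=4,fy=4,interpolation=cv2.INTER_CUBIC))
```

```text
[[ 0.423  0.004 -0.906]
 [ 0.906  0.001  0.423]
 [ 0.003 -1.    -0.003]] [-0.597  0.377  0.421  1.778 -0.178  1.02   1.026]
[556.337 108.475 169.3  ] [558.236 108.924 171.072] [ 0.006  0.242 17.018] [-0.     0.01   0.008] 27.29
[556.76  108.447 170.   ] [558.258 108.858 171.287] [ 0.198  0.544 14.722] [ 0.066 -0.072  0.003] 27.57
[557.166 108.473 170.7  ] [558.261 108.869 171.515] [ 0.477  0.747 10.321] [ 0.123 -0.172  0.013] 27.86
[557.569 108.49  171.4  ] [558.143 108.805 171.665] [1.444 0.549 8.17 ] [ 0.25  -0.362  0.011] 28.14
[558.066 108.558 172.1  ] [558.076 108.686 171.905] [1.116 0.71  3.764] [ 0.311 -0.417 -0.007] 28.43
[558.197 108.721 172.06 ] [558.13  108.718 171.947] [0.56  0.519 3.195] [ 0.289 -0.396 -0.003] 28.71
[558.286 108.858 171.923] [558.194 108.789 171.881] [1.048 0.346 3.962] [ 0.193 -0.297  0.017] 28.99
[[ 0.423 -0.    -0.906]
 [ 0.906 -0.     0.423]
 [-0.    -1.     0.   ]]
```

View pics/s10.png

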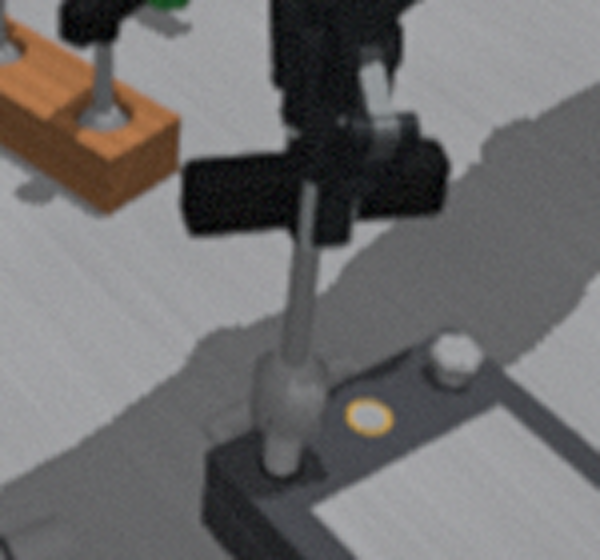

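Run:
```python
from station import *
from h import *
import json
np.set_printoptions(precision=3,suppress=True)
q=down(np.radians(65)); f0,m0=[np.array(v) for v in json.load(open("base.json"))]
p=np.array(json.load(open("p.json")))
for i in range(7):
    f,m,s=F(4);d=f-f0;dm=m-m0
    print(p*1000,s["tcp_pos"]*1000,d,dm,round(s["time"],2))
    lat=np.array([-dm[1],dm[0]])/.3; n=np.linalg.norm(lat)
    if n<.15 and i>1: break
    p[:2]+=lat*.00025
    p[2]+=.00012*np.clip(d[2]-4,-2,2)
    move_straight(p,q,.02)
json.dump(list(p),open("p.json","w"))
print(s["joint_pos"],Rq(s["ee_rot"]).as_matrix()[:,1])
```

```text
[558.322 108.938 171.917] [558.28  108.83  171.898] [0.295 0.164 4.118] [ 0.077 -0.214 -0.013] 29.32
[558.501 109.003 171.931] [558.405 108.952 171.909] [0.426 0.026 4.367] [-0.002 -0.087  0.001] 29.61
[558.573 109.001 171.975] [558.429 108.978 171.905] [-0.029 -0.394  3.459] [-0.028 -0.043 -0.003] 29.89
[558.609 108.978 171.91 ] [558.528 108.944 171.879] [ 0.238 -0.209  4.287] [-0.086  0.087 -0.005] 30.18
[558.537 108.906 171.944] [558.505 108.914 171.904] [-0.485 -0.008  4.307] [-0.037  0.036 -0.008] 30.46
[558.507 108.876 171.981] [558.513 108.898 171.961] [0.346 0.652 3.467] [0.01  0.02  0.031] 30.74
[-0.596  0.379  0.422  1.772 -0.178  1.028  1.026] [ 0.  0. -1.]
```

```bash
cat > turn.py <<'E'
from station import *
from h import *
import json,sys
np.set_printoptions(precision=3,suppress=True)
f0,m0=[np.array(v) for v in json.load(open("base.json"))]
try: st=json.load(open("turn.json"))
except Exception:
    p=json.load(open("p.json")); st=dict(yaw=65.,off=-.0024,z=p[2],A=None,xy=p[:2])
off=st["off"]
u=lambda y:np.array([-np.sin(np.radians(y)),np.cos(np.radians(y))])
A=np.array(st["A"]) if st["A"] else np.array(st["xy"])+off*u(st["yaw"])
y=st["yaw"];z=st["z"]
steps=int(sys.argv[1]);dy=float(sys.argv[2])
for i in range(steps):
    y-=dy; z-=.002*dy/360
    p=np.array([*(A-off*u(y)),z]); move_straight(p,down(np.radians(y)),.02)
    f,m,s=F(4);d=f-f0;dm=m-m0
    R_=Rq(s["ee_rot"]).as_matrix();ya=np.degrees(np.arctan2(R_[1,0],R_[0,0]))
    print("yaw %.1f(%.1f)"%(y,ya),p*1000,s["tcp_pos"]*1000,"F",d,"M",dm,"A",A*1000,round(s["time"],2),flush=True)
    if np.abs(d).max()>9 or abs(dm[2])>.5: print("STOP");break
    lat=np.array([-dm[1],dm[0]])/.3
    A=A+lat*.00025; z+=.0001*np.clip(d[2]-3.5,-2,2)
json.dump(dict(yaw=y,off=off,z=z,A=list(A),xy=None),open("turn.json","w"))
E
python3 turn.py 3 4
```

```text
yaw 61.0(61.1) [558.583 109.025 171.959] [558.575 109.01  171.941] F [-0.439 -0.267  3.79 ] M [-0.083  0.053  0.022] A [560.682 107.861] 31.02
yaw 57.0(57.2) [558.625 109.1   171.966] [558.589 108.943 171.93 ] F [ 0.042 -0.822  3.354] M [-0.23   0.022 -0.01 ] A [560.638 107.792] 31.31
yaw 53.0(53.2) [558.703 109.045 171.929] [558.679 109.022 171.92 ] F [-0.131 -0.865  4.05 ] M [-0.248  0.058  0.029] A [560.62  107.601] 31.59
```

```bash
sed -i 's/A=A+lat\*.00025/A=A+lat*.0004/' turn.py; python3 turn.py 3 4
```

```text
yaw 49.0(49.2) [558.76  108.968 171.962] [558.754 109.061 171.946] F [-0.457 -0.444  3.43 ] M [-0.147  0.017  0.068] A [560.571 107.394] 31.88
yaw 45.0(45.2) [558.851 108.895 171.933] [558.84  109.017 171.909] F [ 0.184 -0.086  2.97 ] M [-0.011 -0.035  0.069] A [560.548 107.198] 32.16
yaw 41.0(41.2) [559.02  108.995 171.857] [558.988 109.055 171.853] F [-0.26   0.453  3.176] M [0.031 0.013 0.047] A [560.595 107.184] 32.44
```

```bash
python3 turn.py 10 5
```

```text
yaw 36.0(36.2) [559.167 109.167 171.797] [559.173 109.226 171.831] F [0.079 0.097 3.706] M [0.032 0.047 0.052] A [560.578 107.225] 32.73
yaw 31.0(31.2) [559.28  109.325 171.79 ] [559.258 109.307 171.784] F [-0.16  -0.035  3.857] M [-0.01   0.041  0.057] A [560.516 107.268] 33.01
yaw 26.0(26.2) [559.409 109.411 171.798] [559.415 109.413 171.791] F [-0.003  0.314  3.123] M [ 0.01  -0.003  0.028] A [560.461 107.254] 33.29
yaw 21.0(21.2) [559.604 109.507 171.732] [559.593 109.519 171.727] F [0.152 0.138 3.817] M [0.007 0.011 0.052] A [560.464 107.267] 33.58
yaw 16.0(16.2) [559.788 109.584 171.736] [559.765 109.59  171.73 ] F [0.106 0.185 3.318] M [0.025 0.001 0.057] A [560.449 107.277] 33.86
yaw 11.0(11.2) [559.99  109.665 171.69 ] [559.954 109.658 171.694] F [-0.323 -0.036  3.593] M [-0.023  0.048  0.051] A [560.448 107.309] 34.14
yaw 6.0(6.2) [560.133 109.666 171.672] [560.139 109.633 171.687] F [ 0.033 -0.352  4.003] M [-0.019 -0.011  0.059] A [560.384 107.279] 34.42
yaw 1.0(1.2) [560.357 109.653 171.694] [560.309 109.675 171.641] F [-0.23  -0.005  3.271] M [-0.015  0.017  0.066] A [560.399 107.254] 34.71
yaw -4.0(-3.8) [560.544 109.628 171.644] [560.52  109.621 171.629] F [0.106 0.099 3.598] M [0.043 0.012 0.052] A [560.377 107.234] 34.99
yaw -9.0(-8.8) [560.735 109.662 171.626] [560.689 109.653 171.617] F [ 0.304 -0.523  3.566] M [0.018 0.036 0.036] A [560.36  107.291] 35.27
```

```bash
python3 turn.py 11 5 | awk 'NR%2==1'
python3 - <<'E'
from station import *
import cv2
cv2.imwrite("pics/s11.png",cv2.resize(snapshot("scene")[180:320,270:420,::-1],None,fx=4,fy=4,interpolation=cv2.INTER_CUBIC))
cv2.imwrite("pics/t11.png",cv2.resize(snapshot("top")[150:270,130:250,::-1],None,fx=4.5,fy=4.5,interpolation=cv2.INTER_CUBIC))
E
```

```text
yaw -14.0(-13.8) [560.893 109.644 171.605] [560.885 109.629 171.581] F [-0.161 -0.049  3.698] M [-0.031  0.029  0.053] A [560.312 107.316] 35.56
yaw -24.0(-23.8) [561.264 109.514 171.5  ] [561.253 109.504 171.52 ] F [-0.731 -0.249  3.531] M [0.018 0.044 0.044] A [560.288 107.321] 36.12
yaw -34.0(-33.8) [561.5   109.343 171.496] [561.526 109.346 171.483] F [-0.368 -0.284  3.187] M [-0.004 -0.016  0.012] A [560.158 107.353] 36.69
yaw -44.0(-43.8) [561.857 109.091 171.359] [561.88  109.082 171.398] F [0.014 0.533 3.797] M [0.04  0.054 0.065] A [560.19  107.364] 37.26
yaw -54.0(-53.8) [562.072 108.835 171.351] [562.083 108.843 171.34 ] F [ 0.256 -0.15   3.199] M [0.04  0.022 0.045] A [560.13  107.424] 37.83
yaw -64.0(-63.8) [562.261 108.521 171.297] [562.26  108.53  171.277] F [-0.15  -0.146  3.725] M [ 0.018 -0.006  0.062] A [560.104 107.469] 38.39
```

View pics/s11.png

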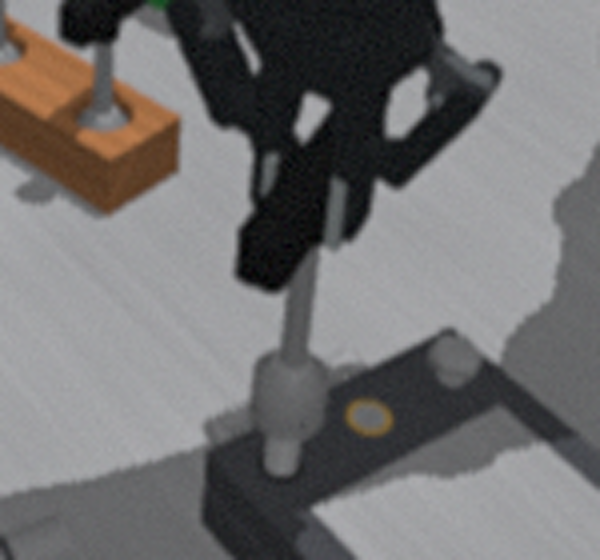

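View pics/t11.png

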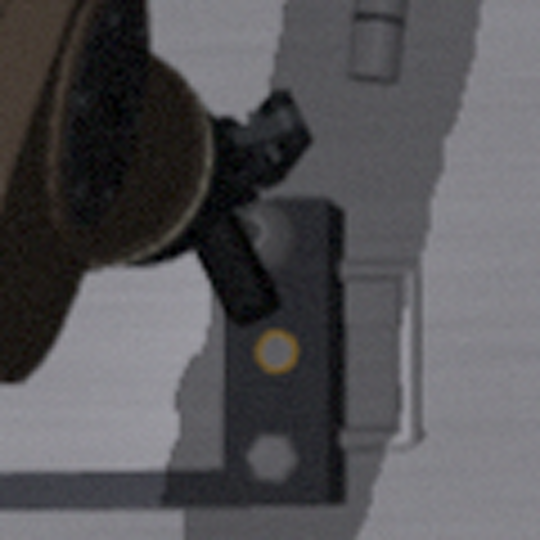

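Run:
```python
from station import *
from h import *
import json,cv2
np.set_printoptions(precision=3,suppress=True)
f0,m0=[np.array(v) for v in json.load(open("base.json"))]
st=json.load(open("turn.json"));y=st["yaw"];q=down(np.radians(y))
u=np.array([-np.sin(np.radians(y)),np.cos(np.radians(y))])
p=np.array([*(np.array(st["A"])-st["off"]*u),st["z"]])
for k in(.0002,.0001,.0001):
    f,m,s=F(4); d=f-f0
    print(s["tcp_pos"]*1000,d,m-m0,round(s["time"],2))
    if d[2]<1.5: break
    p[2]+=k; move_straight(p,q,.02)
gripper_to(.024); f,m,s=F(4);print("g24",f,s["grip_width"],s["tcp_pos"]*1000)
gripper_to(.045); dwell(.3); f,m,s=F(4);print("open",f,m,s["grip_width"],s["time"])
cv2.imwrite("pics/s12.png",cv2.resize(snapshot("scene")[180:320,270:420,::-1],None,fx=4,fy=4,interpolation=cv2.INTER_CUBIC))
cv2.imwrite("pics/w12.png",snapshot("wrist")[:,:,::-1])
```

```text
[562.264 108.518 171.317] [-0.021  0.078  3.586] [ 0.003 -0.032  0.063] 38.52
[562.179 108.56  171.409] [ 0.44  -0.148  1.548] [-0.04  -0.09   0.077] 38.81
[562.161 108.536 171.496] [0.417 0.15  0.369] [-0.037 -0.101  0.065] 39.09
g24 [ 0.382 -0.083 -0.362] 0.024007019406325044 [562.311 108.559 171.719]
open [ 0.008 -0.242  0.167] [0.001 0.008 0.004] 0.04479659593924248 40.0083
```

View pics/s12.png

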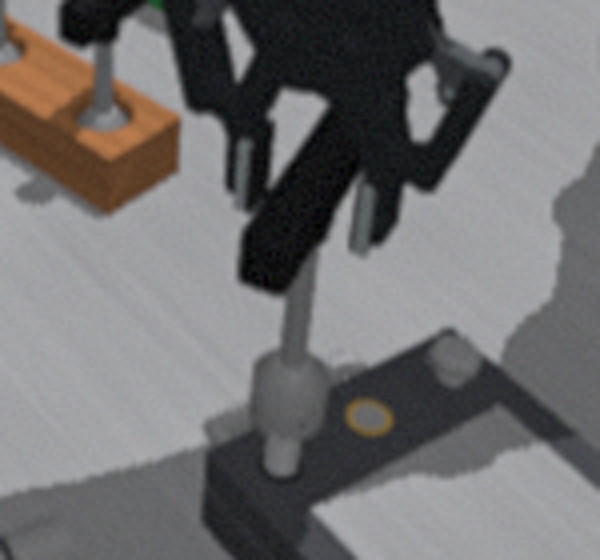

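View pics/w12.png

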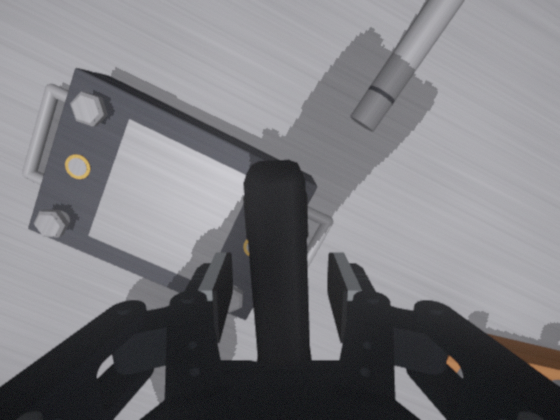

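The driver stands free and upright after release, with clear gaps on both sides of the bar. Retreating straight up.

Run:
```python
from station import *
from h import *
import json,cv2,pickle
np.set_printoptions(precision=3,suppress=True)
q=down(np.radians(-64)); p=sense()["tcp_pos"].copy()
move_straight([p[0],p[1],p[2]+.05],q,.08); f,m,s=F(4);print(f,m,s["time"])
move_straight([p[0],p[1],.33],q,.15)
z=Rq(q).as_matrix()[:,2]
move_straight([p[0]-.07*z[0]-.1,p[1]-.07*z[1]+.05,.33],q,.2); print(sense()["time"])
o={n:camera_info(n) for n in("wrist","scene","top")}
for n in o: cv2.imwrite(f"pics/{n}13.png",snapshot(n)[:,:,::-1])
pickle.dump(o,open("c13.pkl","wb"))
im=cv2.imread("pics/scene13.png")[180:320,270:420];cv2.imwrite("pics/s13z.png",cv2.resize(im,None,fx=4,fy=4,interpolation=cv2.INTER_CUBIC))
```

```text
[-0.093  0.013  0.233] [ 0.01  -0.017 -0.002] 40.9167
42.9333
```

View pics/s13z.png

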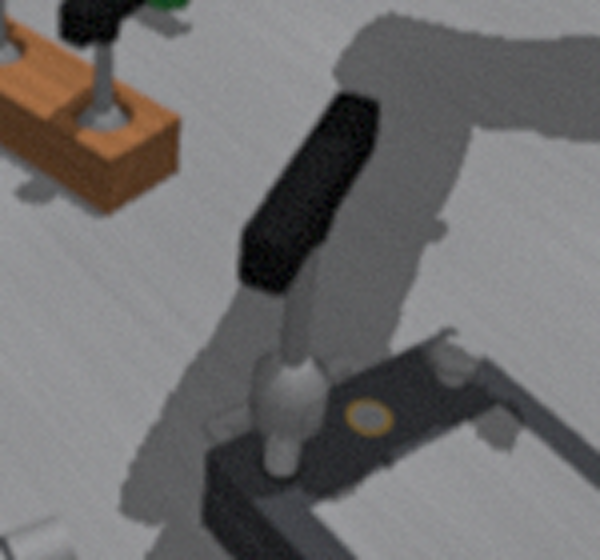

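View pics/wrist13.png

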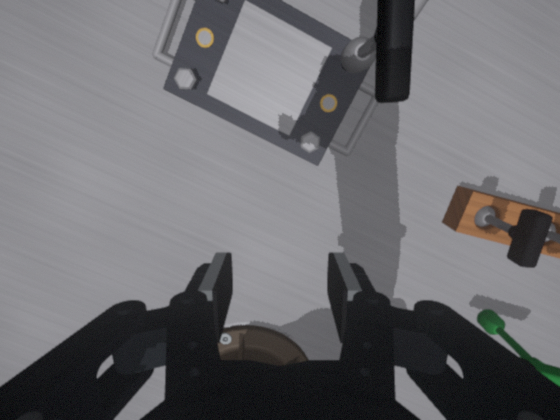

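View pics/top13.png

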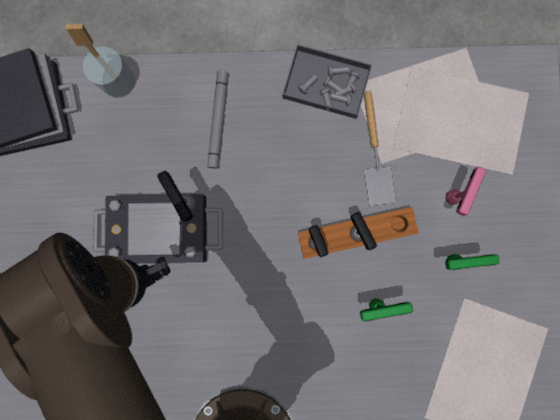

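Run:
```python
from h import *
import pickle,cv2
o=pickle.load(open("c13.pkl","rb"));np.set_printoptions(precision=4,suppress=True)
im=cv2.imread("pics/top13.png")[160:270,95:225];cv2.imwrite("pics/t13z.png",cv2.resize(im,None,fx=5.4,fy=5.4,interpolation=cv2.INTER_CUBIC))
im=cv2.imread("pics/wrist13.png")[0:130,320:440]
cv2.imwrite("pics/w13z.png",cv2.resize(im,None,fx=4.5,fy=4.5,interpolation=cv2.INTER_CUBIC))
# expected top-face corners of upright driver, top cam, z=.241 (mouth .0903+.15)
for n in("top","wrist","scene"):
  for x,y in((.5600,.1055),(.5603,.1080)):
    d=np.array([np.cos(np.radians(26)),np.sin(np.radians(26)),0]);c0=np.array([x,y,.2405])
    print(n,(x,y),[proj(o[n],c0+d*a) for a in(-.055,0,.055)],proj(o[n],[x,y,.055]),proj(o[n],[x,y,.117]))
```

```text
top (0.56, 0.1055) [array([185.3794, 220.2533]), array([173.1713, 195.7426]), array([161.0656, 171.4377])] [191.0712 204.6258] [185.7171 201.9687]
top (0.5603, 0.108) [array([184.12  , 220.1299]), array([171.9177, 195.6209]), array([159.8178, 171.3175])] [190.0049 204.5221] [184.5948 201.8596]
wrist (0.56, 0.1055) [array([395.5106, 104.0325]), array([402.9433,  25.0224]), array([411.3956, -64.8276])] [350.1323  63.5552] [361.9162  54.9572]
wrist (0.5603, 0.108) [array([392.9618, 102.1869]), array([400.2424,  22.932 ]), array([408.5236, -67.2149])] [348.54    62.3952] [360.0704  53.5943]
scene (0.56, 0.1055) [array([361.9105, 201.0101]), array([348.753 , 217.9063]), array([333.9512, 236.9143])] [339.8541 294.6558] [342.5244 271.6253]
scene (0.5603, 0.108) [array([362.7583, 201.7792]), array([349.6125, 218.7701]), array([334.8187, 237.8912])] [340.5656 295.5842] [343.2796 272.5413]
```

View pics/t13z.png

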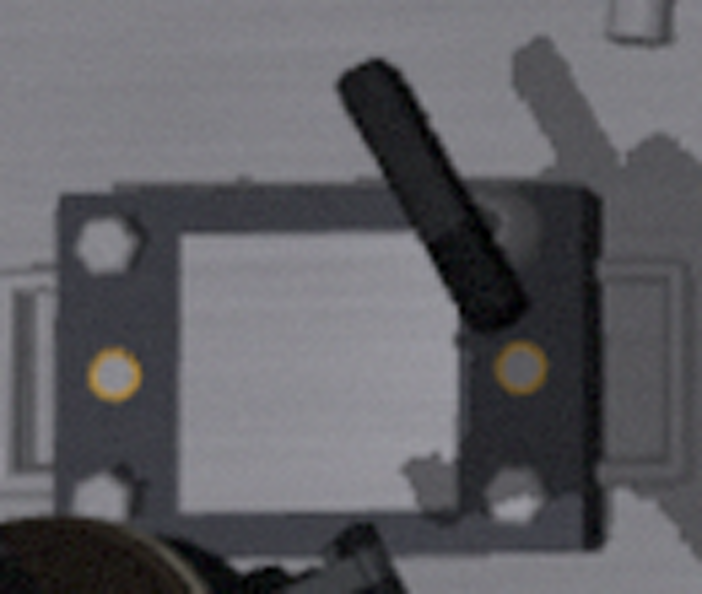

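View pics/w13z.png

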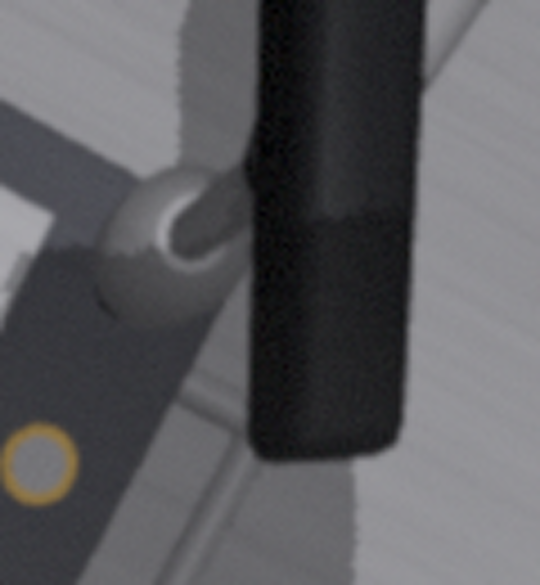

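Run:
```python
from station import *
dwell(.3); close_job(); print(sense()["time"])
```

```text
the job is handed in; nothing more can be done
the job is handed in; nothing more can be done
```

I started the fourth bolt and handed the job in at about 43 s. The driver is standing free on it and the arm is clear.

- **Driver and seating:** I took the largest black driver from its rack hole, matched it to the hexagon clocking seen by the wrist camera, and lowered it 1 mm at a time. It dropped fully on at the expected height with about 4 N.
- **Squaring:** I pressed with about 17 N and followed the sideways push about 3 mm, until the side load was gone. That agrees with the lean I had measured. I then eased off to about 4 N before turning.
- **Turning:** I turned the driver 129° clockwise at 3 to 4 N. Side load stayed under about 1 N. The 0.67 mm drop and the turning torque put the bolt's own turn at roughly 110 to 120°; I did not measure it directly.
- **Last checks:** In the last top view the driver is upright to about 1°. The scene view suggested up to about 1.3°, which is within its pixel error. By eye, the other drivers, roller and scraper are where they were.

**What disagreed:**
- **First grasp:** it closed just above the grip bar, with about 3 N of contact. The real fingertips sit about 30 mm behind the stated TCP, so I re-gripped lower.
- **Cameras:** the wrist and top cameras differed by 2 to 3 mm, so I aligned the driver to the bolt using offsets within a single picture.
- **Grip centre:** the grip sat about 2.4 mm off-centre along the bar. I compensated for this during the turn by following the measured side moments.

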